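Open the safety-capped cleaner bottle at the torque calibration bench

TASK

Swing the steel hasp fully off the top of the clamped cleaner bottle, then open its push-and-turn safety cap: press the cap down, twist it about a quarter turn anticlockwise (seen from above) and lift it off. Finish while still holding the cap in the gripper, level and straight above the bottle's mouth, some 5 to 10 cm clear of it. Leave the hasp swung away and do not disturb the small bottle, the weight and the wrench nearby.

Things in the scene. Friction and masses are not known exactly. Their poses are not given: they have to be found in the camera images.
- stand: Fixed bench stand with a white square cleaner bottle clamped in it. Origin: underside centre of its 130 x 190 x 12 mm base plate, on the work surface, on the bottle's axis; z up. Bottle body 76 x 76 mm up to z = 100 mm, sloping shoulder to z = 116 mm, neck 29 mm in diameter. Hasp post (16 mm thick) at its y = +75 mm, x = 0, reaching z = 164 mm.
- mouth (a point): Centre of the bottle's mouth (top of the neck), on the bottle's axis, 149 mm above the work surface. Hidden inside the cap while that is on. Axes as stand.
- hasp (a joint): Angle (rad) of the hasp, a flat steel strap 22 mm wide, level above the cap (z = 165 to 169 mm) on an upright pivot. 0: straight across the cap, along the stand's -y; grows to 1.7 as it swings clockwise seen from above, its free end moving to the stand's -x (robot's side). Stiff (0.08 N m), stays where left. Fully clear of the cap at 1.4 or more.
- hasp_pivot (a point): Point on the hasp's upright pivot axis, 75 mm from the bottle's axis along the stand's +y, at the strap's mid height (167 mm).
- hasp_pin (a point): Centre of the upright round pin, 12 mm in diameter and 24 mm high (z = 169 to 193 mm), on the hasp near its free end, 105 mm from the pivot axis: pinch it from above or push it sideways. The strap ends 21 mm beyond it. It rides with the hasp.
- cap: Loose grey safety cap: round, ribbed, 54 mm in diameter, 32 mm high, about 40 g; origin at the centre of its underside, z up; x points to one of its two inner lugs. Locked at the start: it neither turns nor lifts until pressed down 5 to 6.5 mm (9 to 10 N; hard stop at 7 mm).
- cap_mid (a point): Centre of the cap, half-way up; at the start z = 144 mm (cap top 160 mm). Grip at any yaw. Kept pressed, it turns anticlockwise seen from above; past 40 degrees it need not be pressed any more; 60 to 140 degrees from the start it comes straight up freely (90 is best, dead stop near 150). 16 mm above its locked height it is clear of the neck.
- spring (a joint): How far (m) the sprung plunger in the bottle's mouth is pressed down: 0 with the cap locked on, 0.007 with the cap pressed fully down, -0.003 with the cap off. Stiffness 700 N/m, 5.6 N at 0.
- oil: Bystander: small amber bottle with a black cap, 42 mm in diameter, 95 mm high. Origin at the centre of its underside.
- weight: Bystander: steel calibration weight with a knob, 52 mm in diameter, 68 mm high. Origin at the centre of its underside.
- wrench: Bystander: wrench lying flat on the bench, along its x. Origin at its underside.
Things that resemble listed ones, but are neither listed nor needed, are in the scene too. Of the things shaped like the cap, the grey one is meant.

How it is judged:
By the outcome, as a careful person would: the job done as asked, in the order asked, and still so for the second after the job is handed in, while the arm keeps its last pose, push and grip.
It also fails if it takes over 48 s, if anything falls off the work surface, if the arm or the gripper's body presses on something with over 40 N, if the wrist force passes 120 N, or if a joint passes its speed limit or range.

ROBOT

A 6-joint arm with a two-finger parallel gripper is mounted at the origin on the work surface. World frame = base frame: x ahead of the robot, y to its left, z up, the work surface at z = 0. Lengths are in m, angles in rad, forces in N, time in s.
With the tool pointing down it reaches from about 0.375 to 0.9 m from the base axis. Payload 3.1 kg.
Tool frame: the origin (TCP) lies at the very end of the fingers, on their centre line; the grasp point (between the pads) lies 19 mm behind it; z points along the fingers, y is the direction in which the jaws open and shut (so a half turn about z gives the same grasp; the last joint's range is limited). The gripper opens to 85 mm and grips with 20 to 120 N. Pads are 22 mm wide; open, the fingers measure 114 mm over their backs; the gripper's body (76 mm by 85 mm) begins 54 mm behind the grasp point. The pads swing forward as they close: fully open they stand 13 mm farther back than shut.
Start: joints at [1.113, 0.527, 1.433, -0, 1.181, -0.178], TCP at [0.173, 0.601, 0.231] pointing down, gripper open.
Joint ranges: [-3.08, 3.08], [-0.75, 2.2], [0.22, 2.44], [-1.43, 4.57], [0, 2.65], [-2.85, 2.85]. Speed limits (rad/s): [2.79, 2.79, 3.14, 3.14, 3.14, 3.14].

INTERFACE

Orientations are given as a unit quaternion [x, y, z, w].
In Python, from station import manip gives the robot as it stands. The module is installed in compiled form; this text tells all that it offers.
- The arm moves only by the tool send_rows, never from a script. Its argument "commands" is a list of rows, each an object with "delta_pos": the shift along the world's x, y, z in cm, a list of three; "yaw": the turn about the world's z in rad. A call has 1 to 10 rows; each row shifts and turns the pose as measured when the row begins; what a row does not reach is not made up. A row lasts 1/8 s, in which the tool goes at most 62.5 mm and 10.7 degrees, less where a joint would pass 70% of its speed; a pose out of reach is approached as far as the arm can. A call is refused whole if a number of a shift passes 6.25 or a number of a turn 0.188, either way. A call with a gripper value outside its range is refused whole. "grip" is the closure, from -1 (fully open) to 1 (shut), set as the call begins (left out, the last holds). The fingers move at their own pace and stop on an object; "force" is the grip in N (left out, the last holds). Time passes only in rows, so rows that do not move let the fingers close. It gives the time, the measured TCP pose, the force and the opening at its end, in the units of the state.
- manip.sense(): the state, without advancing time (a new reading comes with each control period).
- manip.snapshot(name): name is "scene" or "top" or "wrist"; returns the picture (384x512x3 uint8, blue, green, red); there is no depth.
- manip.get_calibration(name): a dict with "fx", "fy", "cx", "cy" (pixels), "world_to_cam" (4x4, takes a point from world to camera coordinates); the wrist camera has in their place "mount" (4x4, takes a point from camera to tool coordinates, whose origin is the TCP and whose axes are the flange's). Camera axes: x right, y down, z forward; pixel columns grow to the right and rows downward; lengths in m; the calibration is good to about 2 mm. A picture is of the moment at which its call begins: read the wrist's pose just before it. get_calibration takes no time and is no camera call.
- manip.sign_off(): hands the job in, once; it reports no verdict.
The state is a dict: "t": time; "q": joint angles; "qd": joint speeds; "tau": joint torques, N m; "tcp_pos": TCP position; "tool_rot": TCP orientation; "force": force on the tool from outside, world axes, zero at the start; "ft_torque": the same for the moment, N m; "finger_gap": opening from 0.0 (shut) to 1.0 (fully open).
Only numpy, scipy, OpenCV 4.12 (cv2) and the standard library are available. Lean on these libraries where they do the work, as an engineer would, in place of code of your own. Each camera call takes 0.05 s, during which the arm holds its last target. There are 200 camera calls.

## Working session

There is one attempt and no reset: what is moved stays moved. The work goes in short steps, Python scripts to look and compute and a tool call to move; the robot and the scene stay as the last step left them, time stands still between calls to the robot, and variables do not carry over. Pictures are saved under pics/ and viewed, about 8 in all and at most 12, crops included, and the job is handed in when it is done.

Besides the shell and the picture viewer there is one more tool, called after "Request:" as name([rows], argument=value, ...), one row to a line, values as JSON. send_rows: Moves the arm, as the interface text tells. Its arguments: {"type":"object","properties":{"commands":{"type":"array","items":{"type":"object","properties":{"delta_pos":{"type":"array","items":{"type":"number"}},"yaw":{"type":"number"}}}},"grip":{"type":"number"},"force":{"type":"number"}},"required":["commands"]}

```bash
mkdir -p pics
cat > h.py <<'E'
import numpy as np, cv2
from station import manip
def ray(name,u,v):
    c=manip.get_calibration(name); T=np.linalg.inv(np.array(c["world_to_cam"]))
    d=T[:3,:3]@np.array([(u-c["cx"])/c["fx"],(v-c["cy"])/c["fy"],1]); return T[:3,3],d
def onplane(name,u,v,z):
    o,d=ray(name,u,v); return o+d*(z-o[2])/d[2]
def proj(name,p):
    c=manip.get_calibration(name); q=np.array(c["world_to_cam"])@np.append(p,1)
    return np.array([c["fx"]*q[0]/q[2]+c["cx"],c["fy"]*q[1]/q[2]+c["cy"]])
def tri(a,b):
    (o1,d1),(o2,d2)=ray(*a),ray(*b)
    A=np.c_[d1,-d2]; s=np.linalg.lstsq(A,o2-o1,rcond=None)[0]
    return (o1+d1*s[0]+o2+d2*s[1])/2
E
python3 - <<'E'
from h import *
s=manip.sense(); print({k:np.round(v,3) for k,v in s.items()})
a=manip.snapshot("scene");b=manip.snapshot("top")
cv2.imwrite("pics/scene0.png",a);cv2.imwrite("pics/top0.png",b)
for n in("scene","top"):
    print(n,np.round(np.linalg.inv(manip.get_calibration(n)["world_to_cam"]),2).tolist(),manip.get_calibration(n)["fx"])
E
```

```text
{'t': np.float64(0.0), 'q': array([ 1.113,  0.528,  1.434, -0.   ,  1.181, -0.178]), 'qd': array([-0.   , -0.   , -0.002, -0.001, -0.   ,  0.   ]), 'tau': array([-0.0000e+00, -4.4236e+01, -1.7802e+01, -0.0000e+00,  9.0000e-03,
       -0.0000e+00]), 'tcp_pos': array([0.172, 0.6  , 0.23 ]), 'tool_rot': array([ 0.139,  0.99 , -0.001, -0.   ]), 'force': array([ 0.434, -0.195, -0.065]), 'ft_torque': array([-0.041, -0.018,  0.012]), 'finger_gap': np.float64(1.0)}
scene [[-0.45, 0.55, -0.71, 1.19], [0.89, 0.26, -0.37, 0.38], [-0.02, -0.8, -0.61, 0.65], [0.0, 0.0, 0.0, 1.0]] 380.61261881636153
top [[-0.02, -1.0, 0.07, 0.54], [-1.0, 0.02, -0.01, 0.06], [0.01, -0.07, -1.0, 0.86], [0.0, 0.0, 0.0, 1.0]] 347.74855508755417
```

View pics/scene0.png

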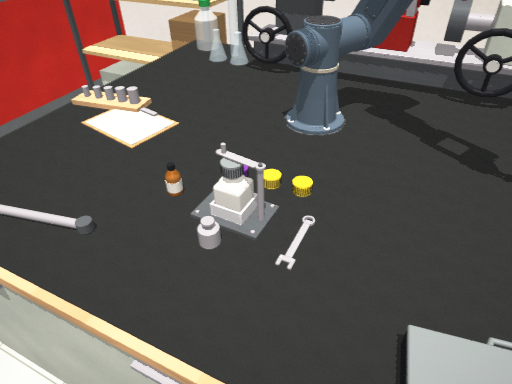

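View pics/top0.png

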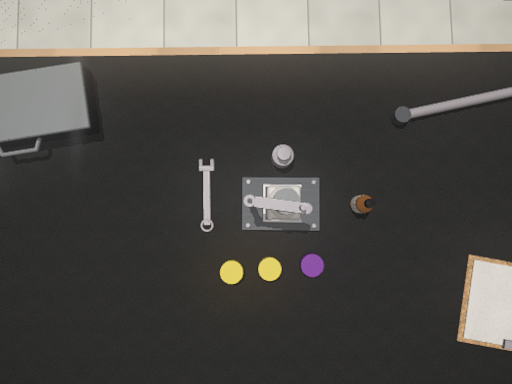

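Run:
```python
import cv2,numpy as np
a=cv2.imread("pics/scene0.png")[130:270,170:330];b=cv2.imread("pics/top0.png")[160:250,230:330]
a=cv2.resize(a,(457,400),interpolation=cv2.INTER_CUBIC);b=cv2.resize(b,(444,400),interpolation=cv2.INTER_CUBIC)
cv2.imwrite("pics/crop.png",np.hstack([a[:, :355],b]))
```

```text
(no output)
```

View pics/crop.png

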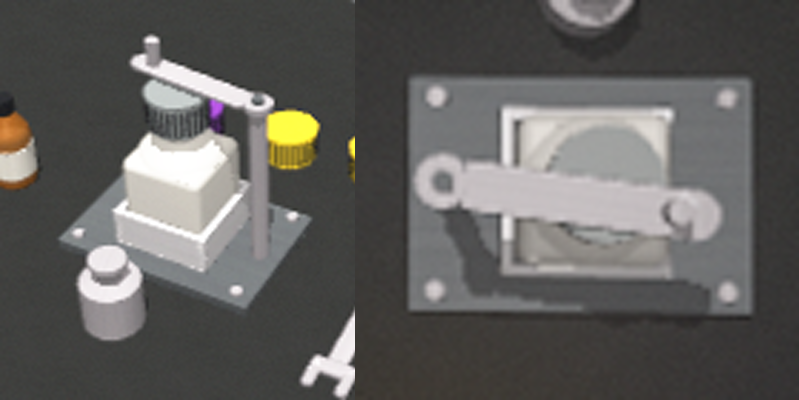

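Run:
```python
from h import *
f=lambda x,y:(230+(x-355+.5)/4.44-.5,160+(y+.5)/4.444-.5)
P=lambda x,y,z:np.round(onplane("top",*f(x,y),z),4)
c=[P(408,77,.012),P(752,77,.012),P(752,315,.012),P(408,315,.012)]
print(c,np.mean(c,0)); 
print("bolts",np.mean([P(436,96,.012),P(727,97,.012),P(435,290,.012),P(728,292,.012)],0), P(727,97,.012)-P(436,96,.012))
print("pivot",P(440,182,.169),"pin",P(684,209,.193),"disc end",P(700,213,.169))
g=lambda x,y:(170+(x+.5)/2.857-.5,130+(y+.5)/2.857-.5)
print("scene pin top",onplane("scene",*g(152,39),.193),"pivot",onplane("scene",*g(260,101),.169))
print("bottle cap top scene",onplane("scene",*g(175,96),.16))
# other things
for n,u,v,z in(("oil",364,203,.095),("weight",283,153,.068)): print(n,onplane("top",u,v,z))
```

```text
[array([0.6316, 0.08  , 0.012 ]), array([ 0.6285, -0.1105,  0.012 ]), array([ 0.4975, -0.1065,  0.012 ]), array([0.501, 0.082, 0.012])] [ 0.56465 -0.01375  0.012  ]
bolts [ 0.56575  -0.014575  0.012   ] [-0.0032 -0.161   0.    ]
pivot [0.567  0.0618 0.169 ] pin [ 0.5525 -0.0438  0.193 ] disc end [ 0.5511 -0.0546  0.169 ]
scene pin top [ 0.55095666 -0.04271056  0.193     ] pivot [0.56263284 0.06059122 0.169     ]
bottle cap top scene [ 0.57345715 -0.0106165   0.16      ]
oil [ 0.56015793 -0.19222693  0.095     ]
weight [ 0.6794202  -0.01796192  0.068     ]
```

Request:
send_rows([
  {"delta_pos":[3.1,-5.3,0],"yaw":-0.06},
  {"delta_pos":[3.1,-5.3,0],"yaw":-0.06},
  {"delta_pos":[3.1,-5.3,0],"yaw":-0.06},
  {"delta_pos":[3.1,-5.3,0],"yaw":-0.06},
  {"delta_pos":[3.1,-5.3,0],"yaw":-0.06},
  {"delta_pos":[3.1,-5.3,0],"yaw":-0.06},
  {"delta_pos":[3.1,-5.3,0],"yaw":-0.06},
  {"delta_pos":[3.1,-5.3,0],"yaw":-0.06},
  {"delta_pos":[3.1,-5.3,0],"yaw":-0.06},
  {"delta_pos":[3.1,-5.3,0],"yaw":-0.06},
], grip=-0.2, force=25)

```text
t: 1.35
tcp_pos: [0.484, 0.0611, 0.228]
tool_rot: [0.431, 0.903, -0.0, -0.0]
force: [0.8, 0.7, -0.2]
finger_gap: 0.597
```

Request:
send_rows([
  {"delta_pos":[2.8,-4.5,0.4],"yaw":0},
  {"delta_pos":[2.5,-4,0.3],"yaw":0},
  {"delta_pos":[0.8,-1,0],"yaw":0},
  {"delta_pos":[0,0,0],"yaw":0},
])

```text
t: 1.85
tcp_pos: [0.5474, -0.0412, 0.2337]
tool_rot: [0.434, 0.901, -0.0, -0.001]
force: [-0.4, 0.6, -0.1]
finger_gap: 0.598
```

```bash
cat >> h.py <<'E'
from scipy.spatial.transform import Rotation as Ro
def wray(s,u,v,z):
    c=manip.get_calibration("wrist"); R=Ro.from_quat(s["tool_rot"]).as_matrix(); M=np.array(c["mount"])
    d=R@M[:3,:3]@np.array([(u-c["cx"])/c["fx"],(v-c["cy"])/c["fy"],1]); o=R@M[:3,3]+s["tcp_pos"]
    return o+d*(z-o[2])/d[2]
def wproj(s,p):
    c=manip.get_calibration("wrist"); R=Ro.from_quat(s["tool_rot"]).as_matrix(); M=np.array(c["mount"])
    q=M[:3,:3].T@(R.T@(np.array(p)-s["tcp_pos"])-M[:3,3])
    return np.array([c["fx"]*q[0]/q[2]+c["cx"],c["fy"]*q[1]/q[2]+c["cy"]])
E
python3 - <<'E'
from h import *
s=manip.sense(); print(s["tcp_pos"],s["tool_rot"],s["q"][5])
cv2.imwrite("pics/w1.png",manip.snapshot("wrist"))
print(wproj(s,[.5525,-.0438,.193]),wproj(s,[.565,-.014,.16]),wproj(s,[.567,.0615,.169]))
E
```

```text
[ 0.54739177 -0.0412361   0.23365051] [ 4.34147265e-01  9.00841259e-01 -8.21193314e-05 -1.08230630e-03] -0.9516309868248773
[259.62499753 224.31424629] [295.65411696 189.67488991] [370.60005377 112.52814732]
```

View pics/w1.png

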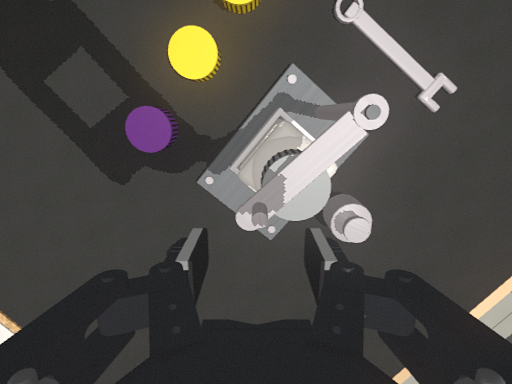

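Run:
```python
from h import *
s=manip.sense()
print([wray(s,*p).round(4) for p in((260,207,.193),(257,222,.193),(257,222,.169))], wproj(s,s["tcp_pos"]), wproj(s,[.5525,-.0438,.169]))
cv2.imwrite("pics/w1c.png",cv2.resize(cv2.imread("pics/w1.png")[140:250,210:350],(700,550),interpolation=cv2.INTER_CUBIC))
```

```text
[array([ 0.5445, -0.0334,  0.193 ]), array([ 0.5496, -0.043 ,  0.193 ]), array([ 0.5556, -0.0504,  0.169 ])] [256.11737595 243.76459044] [259.20024067 213.32324637]
```

View pics/w1c.png

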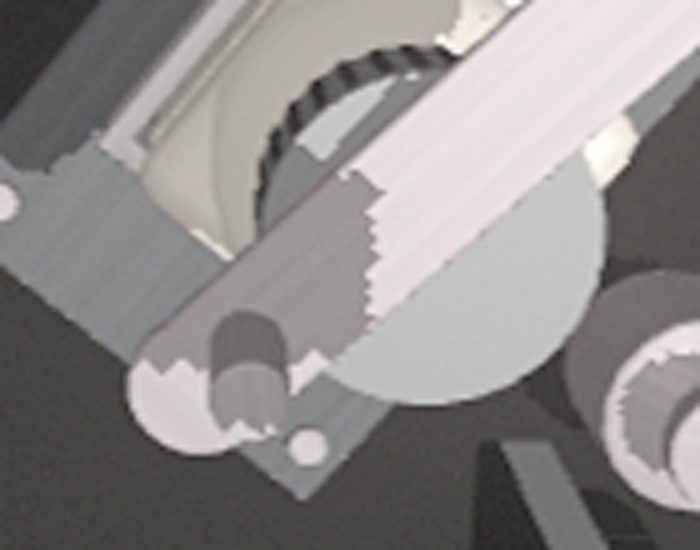

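Request:
send_rows([
  {"delta_pos":[0.35,-0.15,-2.5],"yaw":0},
  {"delta_pos":[0,0,-2.3],"yaw":0},
  {"delta_pos":[0,0,-1],"yaw":0},
  {"delta_pos":[0,0,0],"yaw":0},
])

```text
t: 2.4
tcp_pos: [0.5467, -0.0357, 0.1747]
tool_rot: [0.431, 0.903, 0.0, -0.003]
force: [0.8, -0.8, -0.6]
finger_gap: 0.6
```

Request:
send_rows([
  {"delta_pos":[0,0,0],"yaw":0},
  {"delta_pos":[0,0,0],"yaw":0},
  {"delta_pos":[0,0,0],"yaw":0},
  {"delta_pos":[0,0,0],"yaw":0},
  {"delta_pos":[0,0,0],"yaw":0},
], grip=1, force=25)

```text
t: 3.02
tcp_pos: [0.547, -0.036, 0.1763]
tool_rot: [0.43, 0.903, -0.0, -0.002]
force: [-0.8, -0.7, -1.3]
finger_gap: 0.125
```

Request:
send_rows([
  {"delta_pos":[0,0,0],"yaw":0},
  {"delta_pos":[0,0,0],"yaw":0},
  {"delta_pos":[0.4,-0.55,0],"yaw":0},
  {"delta_pos":[0,0,0],"yaw":0},
], grip=0.4)

```text
t: 3.52
tcp_pos: [0.5525, -0.0413, 0.1774]
tool_rot: [0.43, 0.903, 0.001, -0.001]
force: [0.4, -0.7, 0.4]
finger_gap: 0.299
```

Request:
send_rows([
  {"delta_pos":[0,0,0],"yaw":0},
  {"delta_pos":[0,0,0],"yaw":0},
  {"delta_pos":[0,0,0],"yaw":0},
  {"delta_pos":[0,0,0],"yaw":0},
], grip=1)

```text
t: 4.03
tcp_pos: [0.5524, -0.0418, 0.1775]
tool_rot: [0.43, 0.903, 0.0, -0.0]
force: [-0.4, -0.8, 0.8]
finger_gap: 0.117
```

Request:
send_rows([
  {"delta_pos":[-1.85,0.45,0],"yaw":0},
  {"delta_pos":[-1.75,0.75,0],"yaw":0},
  {"delta_pos":[-1.55,1.05,0],"yaw":0},
  {"delta_pos":[-1.35,1.3,0],"yaw":0},
])

```text
t: 4.53
tcp_pos: [0.4894, -0.0086, 0.1775]
tool_rot: [0.431, 0.902, -0.0, 0.004]
force: [0.3, -2.3, -0.5]
finger_gap: 0.124
```

Request:
send_rows([
  {"delta_pos":[-1.15,1.5,0],"yaw":0},
  {"delta_pos":[-0.85,1.7,0],"yaw":0},
  {"delta_pos":[-0.5,1.8,0],"yaw":0},
  {"delta_pos":[-0.2,1.6,0],"yaw":0},
])

```text
t: 5.03
tcp_pos: [0.4569, 0.0612, 0.1773]
tool_rot: [0.432, 0.902, -0.002, 0.001]
force: [-1.3, -2.0, -0.0]
finger_gap: 0.119
```

Request:
send_rows([
  {"delta_pos":[0,0,0],"yaw":0},
  {"delta_pos":[0,0,0],"yaw":0},
  {"delta_pos":[0,0,0],"yaw":0},
  {"delta_pos":[0,0,3],"yaw":0},
  {"delta_pos":[0,0,3.5],"yaw":0},
  {"delta_pos":[0,0,0],"yaw":0},
], grip=-0.3)

```text
t: 5.78
tcp_pos: [0.4601, 0.0624, 0.2439]
tool_rot: [0.432, 0.902, 0.001, 0.002]
force: [-0.0, -0.2, -0.2]
finger_gap: 0.649
```

Request:
send_rows([
  {"delta_pos":[4.2,-3,0.3],"yaw":0},
  {"delta_pos":[4,-3,0.2],"yaw":0},
  {"delta_pos":[0,0,0],"yaw":0},
], grip=-1)

```text
t: 6.15
tcp_pos: [0.5427, 0.0005, 0.2466]
tool_rot: [0.432, 0.902, 0.001, 0.001]
force: [-0.2, 0.8, -0.1]
finger_gap: 1.003
```

Run:
```python
from h import *
s=manip.sense(); print(s["tcp_pos"],s["tool_rot"],s["q"].round(3))
w=manip.snapshot("wrist");b=manip.snapshot("top")
cv2.imwrite("pics/w2raw.png",w);cv2.imwrite("pics/t2raw.png",b)
b=cv2.resize(b[160:310,215:335],(288,360),interpolation=cv2.INTER_CUBIC)
cv2.imwrite("pics/w2.png",np.hstack([w[:360],b]))
print(wproj(s,[.565,-.014,.16]),wproj(s,[.5665,.061,.169]))
```

```text
[5.42718870e-01 4.87585570e-04 2.46617209e-01] [4.32318555e-01 9.01720421e-01 5.25363514e-04 8.20612605e-04] [-2.050e-01  3.970e-01  1.623e+00  1.000e-03  1.119e+00 -8.820e-01]
[265.52124871 225.63331631] [329.10506466 160.50736388]
```

View pics/w2.png

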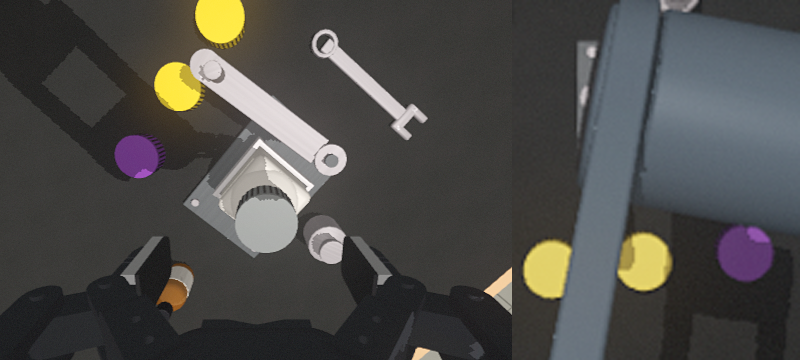

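Run:
```python
from h import *
w=cv2.imread("pics/w2raw.png"); s=manip.sense()
hsv=cv2.cvtColor(w,cv2.COLOR_BGR2HSV)
print(w[223,266],w[195,220],w[240,266])
m=cv2.inRange(w,w[225,266].astype(int)-18,w[225,266].astype(int)+18)
m[:170]=0;m=cv2.morphologyEx(m,cv2.MORPH_OPEN,np.ones((5,5)))
n,l,st,c=cv2.connectedComponentsWithStats(m)
k=l[225,266];cs,_=cv2.findContours((l==k).astype(np.uint8),0,1)
(x,y),r=cv2.minEnclosingCircle(cs[0]);print(st[k],c[k],x,y,r,cv2.fitEllipse(cs[0]))
print(wray(s,x,y,.16),wray(s,*c[k],.16), wray(s,330,160,.169), wray(s,211,70,.193))
```

```text
[174 178 176] [169 169 174] [173 175 174]
[ 235  198   62   55 2723] [265.77965479 224.30517811] 265.6803283691406 222.5 31.008686065673828 ((265.76702880859375, 224.32957458496094), (54.47440719604492, 62.09593200683594), 87.9524154663086)
[ 0.55908188 -0.00915292  0.16      ] [ 0.56018885 -0.01036791  0.16      ] [0.56248782 0.06404629 0.169     ] [0.45790281 0.05804806 0.193     ]
```

Request:
send_rows([
  {"delta_pos":[2.1,-1.35,-1.5],"yaw":0},
  {"delta_pos":[0,0,-2],"yaw":0},
  {"delta_pos":[0,0,0],"yaw":0},
])

```text
t: 6.62
tcp_pos: [0.5558, -0.0084, 0.2084]
tool_rot: [0.431, 0.902, -0.0, -0.005]
force: [0.2, -0.1, -0.4]
finger_gap: 1.001
```

Run:
```python
from h import *
s=manip.sense(); print(s["tcp_pos"],s["tool_rot"])
w=manip.snapshot("wrist");cv2.imwrite("pics/w3.png",w)
print(wproj(s,[.564,-.013,.16]),wproj(s,[.564+.027,-.013,.16]),wproj(s,[.564,-.013+.027,.16]),wproj(s,s["tcp_pos"]))
```

```text
[ 0.55579118 -0.00841355  0.20844424] [ 4.30769686e-01  9.02446424e-01 -2.06118284e-04 -5.28085806e-03]
[261.27415005 225.34114753] [290.11261456 247.28873161] [286.00298689 196.96206813] [256.10277851 243.75477463]
```

View pics/w3.png

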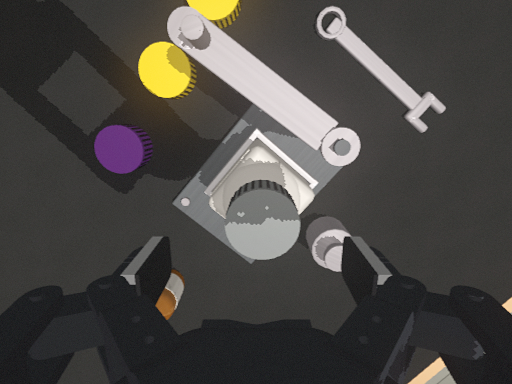

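Request:
send_rows([
  {"delta_pos":[0.8,-0.35,0],"yaw":0},
  {"delta_pos":[0,0,0],"yaw":0},
])

```text
t: 6.92
tcp_pos: [0.5655, -0.0117, 0.211]
tool_rot: [0.43, 0.903, 0.0, -0.003]
force: [0.2, -0.7, -0.3]
finger_gap: 1.006
```

Request:
send_rows([
  {"delta_pos":[-0.1,0,-2.5],"yaw":0},
  {"delta_pos":[0,0,-2.5],"yaw":0},
  {"delta_pos":[0,0,-2.2],"yaw":0},
  {"delta_pos":[0,0,-1],"yaw":0},
  {"delta_pos":[0,0,0],"yaw":0},
])

```text
t: 7.55
tcp_pos: [0.5674, -0.0119, 0.131]
tool_rot: [0.43, 0.903, 0.001, 0.002]
force: [0.7, 0.2, -0.4]
finger_gap: 1.001
```

Request:
send_rows([
  {"delta_pos":[-0.3,0,-0.8],"yaw":0},
  {"delta_pos":[0,0,0],"yaw":0},
])

```text
t: 7.8
tcp_pos: [0.5652, -0.0121, 0.124]
tool_rot: [0.43, 0.903, 0.002, 0.003]
force: [-0.4, 0.2, -0.6]
finger_gap: 1.002
```

Request:
send_rows([
  {"delta_pos":[0,0,0],"yaw":0},
  {"delta_pos":[0,0,0],"yaw":0},
  {"delta_pos":[0,0,0],"yaw":0},
  {"delta_pos":[0,0,0],"yaw":0},
  {"delta_pos":[0,0,0],"yaw":0},
], grip=1, force=40)

```text
t: 8.43
tcp_pos: [0.5656, -0.0123, 0.1252]
tool_rot: [0.43, 0.903, 0.002, 0.004]
force: [0.1, -0.4, 0.2]
finger_gap: 0.615
```

Request:
send_rows([
  {"delta_pos":[0,0,-0.3],"yaw":0},
  {"delta_pos":[0,0,-0.3],"yaw":0},
  {"delta_pos":[0,0,0],"yaw":0},
], force=80)

```text
t: 8.8
tcp_pos: [0.5657, -0.0123, 0.1214]
tool_rot: [0.43, 0.903, 0.002, 0.004]
force: [-2.1, 0.4, 7.2]
finger_gap: 0.604
```

Request:
send_rows([
  {"delta_pos":[0,0,-0.25],"yaw":0},
  {"delta_pos":[0,0,-0.05],"yaw":0},
])

```text
t: 9.05
tcp_pos: [0.5657, -0.0123, 0.1206]
tool_rot: [0.43, 0.903, 0.002, 0.005]
force: [-2.6, 1.3, 9.4]
finger_gap: 0.608
```

Request:
send_rows([
  {"delta_pos":[0,0,-0.12],"yaw":0.12},
  {"delta_pos":[0,0,-0.1],"yaw":0.15},
  {"delta_pos":[0,0,-0.1],"yaw":0.15},
])

```text
t: 9.43
tcp_pos: [0.5659, -0.0121, 0.1208]
tool_rot: [0.226, 0.974, 0.003, 0.005]
force: [-3.0, -0.0, 8.3]
finger_gap: 0.608
```

Run:
```python
from h import *
s=manip.sense(); print(s["tcp_pos"],s["tool_rot"],s["force"],s["ft_torque"],s["q"][5], Ro.from_quat(s["tool_rot"]).as_matrix()[:,1])
```

```text
[ 0.5658705  -0.0120523   0.12077447] [0.22558886 0.97420399 0.00316667 0.0051204 ] [-3.01058412 -0.01334034  8.30746293] [ 0.01638777  0.46008375 -0.05854771] -1.3432704272586624 [0.43950671 0.89819928 0.00848018]
```

Request:
send_rows([
  {"delta_pos":[0,0,-0.15],"yaw":0.15},
  {"delta_pos":[0,0,-0.12],"yaw":0.15},
  {"delta_pos":[0,0,-0.1],"yaw":0.15},
  {"delta_pos":[0,0,0],"yaw":0.15},
  {"delta_pos":[0,0,0],"yaw":0.15},
  {"delta_pos":[0,0,0],"yaw":0.15},
  {"delta_pos":[0,0,0],"yaw":0.15},
  {"delta_pos":[0,0,0],"yaw":0.1},
  {"delta_pos":[0,0,0],"yaw":0},
])

```text
t: 10.55
tcp_pos: [0.5659, -0.0128, 0.1254]
tool_rot: [-0.359, 0.933, 0.004, 0.004]
force: [-2.3, 0.5, 3.1]
finger_gap: 0.602
```

Run:
```python
from h import *
s=manip.sense(); print(s["tcp_pos"],s["tool_rot"],s["force"],s["ft_torque"],s["q"][5], Ro.from_quat(s["tool_rot"]).as_matrix()[:,1])
```

```text
[ 0.56586895 -0.01280201  0.12541101] [-0.35902702  0.93330663  0.00433847  0.00441697] [-2.28666682  0.46086679  3.05504474] [-0.01943101  0.23729795 -0.00804293] -2.542055836046537 [-0.67020292  0.74216156  0.00492663]
```

Request:
send_rows([
  {"delta_pos":[0,0,0.8],"yaw":0},
  {"delta_pos":[0,0,0.8],"yaw":0},
  {"delta_pos":[0,0,0],"yaw":0},
])

```text
t: 10.92
tcp_pos: [0.5664, -0.0129, 0.1421]
tool_rot: [-0.358, 0.934, 0.004, 0.005]
force: [0.2, 0.3, 0.3]
finger_gap: 0.613
```

Request:
send_rows([
  {"delta_pos":[0,0,2],"yaw":0},
  {"delta_pos":[0,0,2],"yaw":0},
  {"delta_pos":[0,0,2],"yaw":0},
  {"delta_pos":[0,0,1.7],"yaw":0},
  {"delta_pos":[0,0,0],"yaw":0},
])

```text
t: 11.55
tcp_pos: [0.5653, -0.0126, 0.2195]
tool_rot: [-0.357, 0.934, 0.005, 0.004]
force: [0.2, 1.2, -0.7]
finger_gap: 0.608
```

Request:
send_rows([
  {"delta_pos":[0,0,0],"yaw":0},
  {"delta_pos":[0,0,0],"yaw":0},
  {"delta_pos":[0,0,0],"yaw":0},
])

```text
t: 11.92
tcp_pos: [0.5638, -0.0123, 0.2171]
tool_rot: [-0.357, 0.934, 0.006, 0.002]
force: [0.0, -0.4, 0.3]
finger_gap: 0.605
```

Run:
```python
from h import *
s=manip.sense(); print(s["t"],s["tcp_pos"],s["tool_rot"],s["force"],s["qd"].round(3),s["finger_gap"])
w=manip.snapshot("wrist");a=manip.snapshot("scene")
cv2.imwrite("pics/s4raw.png",a)
a=cv2.resize(a[110:270,150:330],(430,384),interpolation=cv2.INTER_CUBIC)
cv2.imwrite("pics/f.png",cv2.resize(np.hstack([w,a]),(800,326),interpolation=cv2.INTER_AREA))
print([(proj("scene",p)-[150,110])*2.39 for p in([.565,-.013,.149],[.565,-.013,.222])])
```

```text
11.925 [ 0.56378457 -0.01226065  0.21708948] [-0.35698904  0.93408502  0.00641063  0.00170447] [ 0.04241957 -0.43109595  0.34516496] [ 0.002  0.006  0.003  0.001 -0.    -0.002] 0.6051428477623719
[array([196.21621857, 131.66989548]), array([191.79450828,  66.91285859])]
```

View pics/f.png

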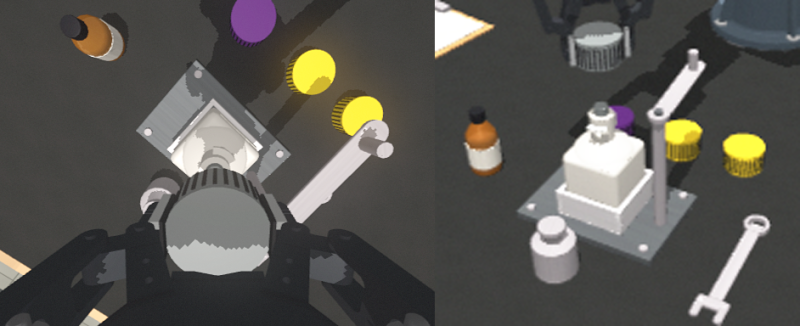

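```bash
python3 -c "
from station import manip
print(manip.sign_off())"
```

```text
the job is handed in; nothing more can be done
None
```

The safety cap is off and held in the gripper above the bottle's mouth. I handed the job in at about 12 s of the 48 s allowed.

- **Hasp:** I pinched the pin and swung the hasp to about 1.55 rad by the tool's position. The last pictures show it still clear of the cap. My first pinch was near the edge of the pads, so I opened, shifted about 7 mm and gripped again.
- **Cap:** I gripped it at 80 N, pressed it down with about 9.4 N, turned it 93° anticlockwise and lifted it. There was almost no resisting torque during the turn, and the lift was free.
- **Final pose:** By the tool's height, the cap's underside is about 7 cm above the mouth. The tool is within about 1° of level and within about 2 mm of where it stood when the cap was locked on. The arm was at rest with about 0.5 N on the tool.
- **Bystanders:** In the last picture the oil bottle, weight and wrench stand where they were. I checked this by eye only.
- **Disagreement:** The wrist camera placed the cap and pivot 3 to 5 mm away from where the top camera did. I aimed between the two. The side force on the tool stayed at 3 N or less while the cap was gripped and turned.

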